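Load the finishing caddy: creams by swatch, brush on top

TASK

Load the finishing caddy for the next shoes: take the four shoe-cream jars one by one from the bench rack and stand each, upright and fully down, in the caddy well beside the leather swatch of its own colour, set down gently because they are glass. Then, once all four are in, lay the brush bristles down along the middle of the row, flat on the lids and centred in the caddy. Leave the dye bottle and the hammer alone.

Things in the scene. Friction and masses are not known exactly. Their poses are not given: they have to be found in the camera images.
- jar_black: Loose round cream jar, black body and black disc on its lid, diameter 50, 48 mm tall, 0.08 to 0.17 kg. Origin: centre of underside, z up. Starts upright in one of four seats in a row, 76 mm apart, of a fixed wooden bench rack (84 by 320 mm; seat floor 10 mm above the bench, lips and dividers to 22 mm). Room for fingers: closing square to the row.
- jar_red: Loose round cream jar, dark red body and dark red disc on its lid, diameter 50, 48 mm tall, 0.08 to 0.17 kg. Origin: centre of underside, z up. Starts upright in one of four seats in a row, 76 mm apart, of a fixed wooden bench rack (84 by 320 mm; seat floor 10 mm above the bench, lips and dividers to 22 mm). Room for fingers: closing square to the row.
- jar_tan: Loose round cream jar, tan (light brown) body and tan (light brown) disc on its lid, diameter 50, 48 mm tall, 0.08 to 0.17 kg. Origin: centre of underside, z up. Starts upright in one of four seats in a row, 76 mm apart, of a fixed wooden bench rack (84 by 320 mm; seat floor 10 mm above the bench, lips and dividers to 22 mm). Room for fingers: closing square to the row.
- jar_blue: Loose round cream jar, blue body and blue disc on its lid, diameter 50, 48 mm tall, 0.08 to 0.17 kg. Origin: centre of underside, z up. Starts upright in one of four seats in a row, 76 mm apart, of a fixed wooden bench rack (84 by 320 mm; seat floor 10 mm above the bench, lips and dividers to 22 mm). Room for fingers: closing square to the row.
- brush: Loose shoe brush lying bristles down on the bench: 168 mm long (x), dark brown wooden back 50 mm wide (y) with half-round ends, 28 to 48 mm high, over a rigid pale bristle block 44 mm wide, 0 to 28 mm high. 0.10 to 0.20 kg. Origin: centre of underside, z up. Starts left or right of the rack.
- caddy: Fixed wooden tray, 140 (x) by 320 mm (y), origin under its centre, yaw within 0.1 rad of world, beyond or nearer than the rack. Long walls 60 mm high, 8 thick; end boards 75 high; floor top 8 mm up. A board inside, top 24 mm up, has 4 wells 66 x 66 mm down to the floor at x 0, y +-38, +-114 mm. Rail with 4 swatches outside the +x wall, top 60 mm. Lids of seated jars: 56 mm up.
- swatch_black: Fixed black leather swatch, 30 (x) by 56 (y) by 3 mm, on the caddy's label rail, 60 mm above the bench. Origin: centre of its underside; axes parallel to the caddy's. The well it labels is centred 88 mm from it along its own -x, its floor 52 mm below the origin.
- swatch_red: Fixed dark red leather swatch, 30 (x) by 56 (y) by 3 mm, on the caddy's label rail, 60 mm above the bench. Origin: centre of its underside; axes parallel to the caddy's. The well it labels is centred 88 mm from it along its own -x, its floor 52 mm below the origin.
- swatch_tan: Fixed tan (light brown) leather swatch, 30 (x) by 56 (y) by 3 mm, on the caddy's label rail, 60 mm above the bench. Origin: centre of its underside; axes parallel to the caddy's. The well it labels is centred 88 mm from it along its own -x, its floor 52 mm below the origin.
- swatch_blue: Fixed blue leather swatch, 30 (x) by 56 (y) by 3 mm, on the caddy's label rail, 60 mm above the bench. Origin: centre of its underside; axes parallel to the caddy's. The well it labels is centred 88 mm from it along its own -x, its floor 52 mm below the origin.
- dye_bottle: Bystander: loose upright amber bottle with black cap, diameter 52 mm, 135 mm tall, origin under its centre, beside the rack on the other side from the brush.
- hammer: Bystander: loose shoemaker's hammer, wooden handle along x and steel head, about 250 mm long, at most 40 mm high, lying at the left of the bench; origin at bench height under its handle.
There are look-alikes about, which are no part of the job. Leave any green or turquoise look-alike of the jar_tan alone.

How it is judged:
On the way:
1. all four jars stand in the wells of their own colour while the brush is still outside the caddy (x of jar_black in the frame of swatch_black between -0.099 and -0.077 m and y of jar_black in the frame of swatch_black between -0.011 and 0.011 m and z of jar_black in the frame of caddy between 0.004 and 0.013 m and angle between each of jar_black, jar_red, jar_tan, jar_blue's own z axis and vertical below 0.1 rad and x of jar_red in the frame of swatch_red between -0.099 and -0.077 m and y of jar_red in the frame of swatch_red between -0.011 and 0.011 m and z of jar_red in the frame of caddy between 0.004 and 0.013 m and x of jar_tan in the frame of swatch_tan between -0.099 and -0.077 m and y of jar_tan in the frame of swatch_tan between -0.011 and 0.011 m and z of jar_tan in the frame of caddy between 0.004 and 0.013 m and x of jar_blue in the frame of swatch_blue between -0.099 and -0.077 m and y of jar_blue in the frame of swatch_blue between -0.011 and 0.011 m and z of jar_blue in the frame of caddy between 0.004 and 0.013 m and horizontal distance between brush and caddy above 0.12 m), for 0.2 s.
At the end, for the whole second after the job is handed in: Each jar upright (0.1 rad) on the floor of the well beside its colour's swatch, within 11 mm of its centre each way; brush flat (0.12 rad), bristles down on the lids, within 25 mm across and 40 mm along of the caddy's centre, 0.25 rad of its length; all released, at rest (x of jar_black in the frame of swatch_black between -0.099 and -0.077 m and y of jar_black in the frame of swatch_black between -0.011 and 0.011 m and z of jar_black in the frame of caddy between 0.004 and 0.013 m and angle between each of jar_black, jar_red, jar_tan, jar_blue's own z axis and vertical below 0.1 rad and x of jar_red in the frame of swatch_red between -0.099 and -0.077 m and y of jar_red in the frame of swatch_red between -0.011 and 0.011 m and z of jar_red in the frame of caddy between 0.004 and 0.013 m and x of jar_tan in the frame of swatch_tan between -0.099 and -0.077 m and y of jar_tan in the frame of swatch_tan between -0.011 and 0.011 m and z of jar_tan in the frame of caddy between 0.004 and 0.013 m and x of jar_blue in the frame of swatch_blue between -0.099 and -0.077 m and y of jar_blue in the frame of swatch_blue between -0.011 and 0.011 m and z of jar_blue in the frame of caddy between 0.004 and 0.013 m and x of brush in the frame of caddy between -0.025 and 0.025 m and y of brush in the frame of caddy between -0.04 and 0.04 m and z of brush in the frame of caddy between 0.05 and 0.062 m and angle between brush's own z axis and vertical below 0.12 rad and angle between the x axis of brush and the y axis of caddy, either way round below 0.25 rad and linear speed of each of jar_black, jar_red, jar_tan, jar_blue, brush below 0.02 m/s); the robot touches nothing.
It fails at once if a jar is dropped (falls free at over 0.6 m/s, about 18 mm) ((contact force between jar_black and the fingers below 0.01 N and linear speed of jar_black above 0.6 m/s) or (contact force between jar_red and the fingers below 0.01 N and linear speed of jar_red above 0.6 m/s) or (contact force between jar_tan and the fingers below 0.01 N and linear speed of jar_tan above 0.6 m/s) or (contact force between jar_blue and the fingers below 0.01 N and linear speed of jar_blue above 0.6 m/s)).
It fails at once if a jar is tipped over (more than 0.7 rad) (angle between any of jar_black, jar_red, jar_tan, jar_blue's own z axis and vertical above 0.7 rad).
It fails at once if the dye bottle or the hammer is moved more than 30 mm (distance of any of dye_bottle, hammer from where it was at the start of the episode above 0.03 m).
It also fails if it takes over 104 s, if anything falls off the work surface, if the arm or the gripper's body presses on something with over 40 N, if the wrist force passes 120 N, or if a joint passes its speed limit or range.

ROBOT

A 6-joint arm with a two-finger parallel gripper is mounted at the origin on the work surface. World frame = base frame: x ahead of the robot, y to its left, z up, the work surface at z = 0. Lengths are in m, angles in rad, forces in N, time in s.
With the tool pointing down it reaches from about 0.4 to 0.825 m from the base axis. Payload 7 kg.
Tool frame: the origin (TCP) lies at the centre of the arm's flange, where the gripper is bolted on; the fingertips stand 178 mm ahead of it and the grasp point (between the pads) lies 159 mm ahead of it; z points along the fingers, y is the direction in which the jaws open and shut (so a half turn about z gives the same grasp; the last joint's range is limited). The gripper opens to 88 mm and grips with 3 to 60 N. Pads are 19 mm wide; open, the fingers measure 130 mm over their backs; the gripper's body (78 mm by 193 mm) begins 47 mm behind the grasp point.
Start: joints at [1.4, 0.359, 0.012, 0, -1.224, -0.288], TCP at [0.299, 0.605, 0.405] pointing down, gripper open.
Joint ranges: [-3.07, 3.07], [-1.43, 2.12], [-1.02, 1.25], [-3.03, 1.67], [-3.05, -0], [-3.03, 3.03]. Speed limits (rad/s): [2.39, 2.39, 3.01, 3.14, 3.14, 3.14].

INTERFACE

Orientations are given as [roll, pitch, yaw] about the fixed x, y, z axes, in that order (R = Rz(yaw) Ry(pitch) Rx(roll)).
In Python, from station import * gives the robot as it stands.
- The arm moves only by the tool send_rows, never from a script. Its argument "motion" is a list of rows, each an object with "offset": the shift along the tool's x, y, z in cm, a list of three; "turn": the turn about the tool's z in degrees. In form: [{"offset": [x, y, z], "turn": turn}, ...]. A call has 1 to 8 rows; each row is the pose to reach, as a shift and turn from the pose commanded when the call began, along the tool's axes at that moment; what a row does not reach only later rows make up. A row lasts 1/10 s, in which the tool goes at most 50 mm and 8.59 degrees, less where a joint would pass 70% of its speed; a pose out of reach is approached as far as the arm can. A call with a gripper value outside its range is refused whole. "hand" is the opening, from -1 (shut) to 1 (fully open), set as the call begins (left out, the last holds). The fingers move at their own pace and stop on an object; "squeeze" is the grip in N (left out, the last holds). Time passes only in rows, so rows that repeat a pose let the fingers close. It gives the time, the measured TCP pose, the force and the opening at its end, in the units of the state.
- get_state(): the state, without advancing time (a new reading comes with each control period).
- grab_frame(name): name is "scene" or "side" or "wrist"; returns a dict with "frame" (420x560x3 uint8, blue, green, red), "range_z" (420x560 float32, m along the optical axis (not along the pixel's ray), 0 where there is no reading), "vertical_fov" (degrees; the focal length in pixels is half the picture's height over the tangent of half this angle, whatever the lens; pixels are square), "cx", "cy" (the principal point, pixels), "cam_to_world" (4x4, takes a point from camera to world coordinates). Camera axes: x right, y up, looking along -z (the intrinsics and any distortion apply to the point x, -y, -z); pixel columns grow to the right and rows downward; lengths in m; the calibration is good to about 2 mm. A picture is of the moment at which its call begins.
- job_done(): hands the job in, once; it reports no verdict.
The state is a dict: "t": time; "q": joint angles; "qd": joint speeds; "joint_efforts": joint torques, N m; "eef_pos": TCP position; "ee_rot": TCP orientation; "force": force on the tool from outside, world axes, zero at the start; "moment": the same for the moment, N m; "width": finger opening in m.
Only numpy, scipy, OpenCV 4.12 (cv2) and the standard library are available. Lean on these libraries where they do the work, as an engineer would, in place of code of your own. Each camera call takes 0.05 s, during which the arm holds its last target. There are 200 camera calls.

## Working session

There is one attempt and no reset: what is moved stays moved. The work goes in short steps, Python scripts to look and compute and a tool call to move; the robot and the scene stay as the last step left them, time stands still between calls to the robot, and variables do not carry over. Pictures are saved under pics/ and viewed, about 12 in all and at most 16, crops included, and the job is handed in when it is done.

Besides the shell and the picture viewer there is one more tool, called after "Emit:" as name(argument=value, ...), one argument or row to a line, values as JSON. send_rows: Moves the arm, as the interface text tells. Its arguments: {"type":"object","properties":{"motion":{"type":"array"},"hand":{"type":"number"},"squeeze":{"type":"number"}},"required":["motion"]}

```bash
mkdir -p pics; ls; cat > h.py <<'E'
from station import *
import numpy as np, cv2
def snap(name,fn=None):
    f=grab_frame(name)
    if fn: cv2.imwrite('pics/'+fn,f['frame'])
    np.savez('/tmp/%s.npz'%name,**{k:np.array(v) for k,v in f.items()})
    return f
def load(name): 
    return dict(np.load('/tmp/%s.npz'%name))
def cloud(f):
    H,W=f['range_z'].shape
    fl=H/2/np.tan(np.radians(float(f['vertical_fov']))/2)
    v,u=np.mgrid[:H,:W]; d=f['range_z']
    P=np.stack([(u-f['cx'])/fl*d,-(v-f['cy'])/fl*d,-d,np.ones_like(d)],-1)
    return (P@np.array(f['cam_to_world']).T)[...,:3]
E
python3 - <<'E'
from h import *
s=get_state();print({k:np.round(v,3).tolist() for k,v in s.items()})
for n in('scene','side'):
    f=snap(n,n+'0.png');print(n,[k for k in f],f['vertical_fov'],f['cx'],f['cy'],np.round(f['cam_to_world'],3).tolist(),f['range_z'].min())
    for k in f:
        if k not in('frame','range_z','cam_to_world'): print(k,f[k])
E
```

```text
pics
{'t': 0.0, 'q': [1.4, 0.359, 0.011, -0.0, -1.224, -0.288], 'qd': [-0.001, -0.0, -0.001, 0.001, 0.001, -0.001], 'joint_efforts': [0.002, -58.272, 29.305, 6.997, 0.007, -0.0], 'eef_pos': [0.299, 0.605, 0.404], 'ee_rot': [3.14, -0.0, -0.459], 'force': [0.351, 0.34, -0.134], 'moment': [0.017, 0.053, -0.006], 'width': 0.088}
scene ['frame', 'range_z', 'vertical_fov', 'cx', 'cy', 'cam_to_world'] 43.06815016939076 269.2010955426426 207.43334582247124 [[-0.851, -0.303, 0.428, 1.149], [0.524, -0.47, 0.71, 1.096], [-0.014, 0.829, 0.559, 0.833], [0.0, 0.0, 0.0, 1.0]] 0.0
vertical_fov 43.06815016939076
cx 269.2010955426426
cy 207.43334582247124
side ['frame', 'range_z', 'vertical_fov', 'cx', 'cy', 'cam_to_world'] 49.321308565419294 275.1612313296751 211.4635903568621 [[0.933, 0.248, -0.26, 0.247], [-0.359, 0.632, -0.687, -0.719], [-0.006, 0.735, 0.678, 0.874], [0.0, 0.0, 0.0, 1.0]] 0.0
vertical_fov 49.321308565419294
cx 275.1612313296751
cy 211.4635903568621
```

View pics/scene0.png

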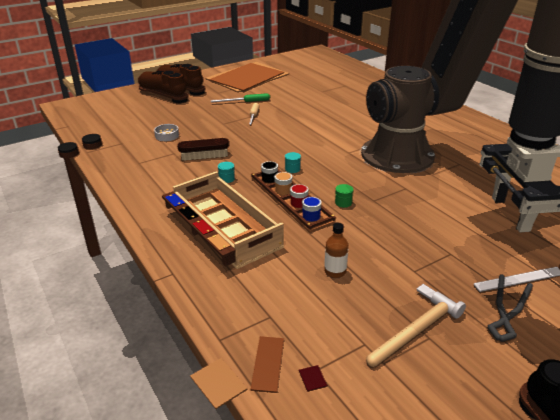

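View pics/side0.png

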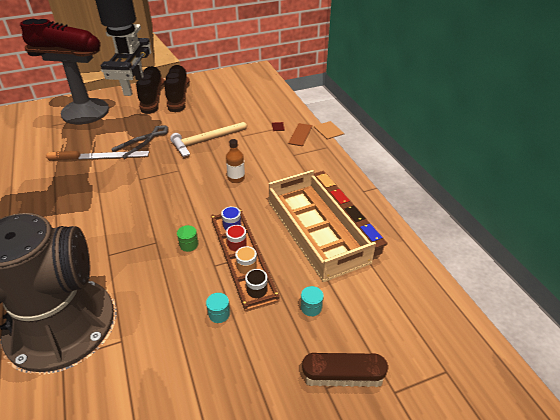

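The side view shows the jar lids at (231,214) blue, (236,232) red, (246,256) tan and (256,278) black. The swatches are at (327,182) tan, (340,197) red, (357,215) black and (372,233) blue, and the brush is at (345,367). The look-alikes are green (187,238) and turquoise (218,305), (312,300).

```bash
python3 - <<'E'
from h import *
for n,pts in (('side',dict(blue=(231,213),red=(236,231),tan=(246,255),black=(256,277),s_tan=(327,181),s_red=(340,197),s_black=(356,214),s_blue=(371,232),brush=(345,363),turq1=(218,300),turq2=(312,294),green=(187,232),bottle=(235,146),bench=(150,260))),
 ('scene',dict(blue=(312,203),red=(299,190),tan=(284,179),black=(269,168),s_blue=(175,200),s_black=(187,213),s_red=(201,227),s_tan=(217,242),brush=(203,145)))):
    f=load(n);P=cloud(f)
    for k,(u,v) in pts.items(): print(n,k,np.round(np.median(P[v-1:v+2,u-1:u+2].reshape(-1,3),0),4))
# lids: top-down maps
P=cloud(load('side'));z=P[...,2];x=P[...,0];y=P[...,1]
for k,c,h,r in (('blue',(231,213),.058,.035),('red',(236,231),.058,.035),('tan',(246,255),.058,.035),('black',(256,277),.058,.035)):
    c=P[c[1],c[0]]; m=(abs(z-c[2])<.004)&(np.hypot(x-c[0],y-c[1])<r)
    (cx,cy),rad=cv2.minEnclosingCircle(P[m][:,:2].astype(np.float32));print(k,cx,cy,rad,m.sum())
c=P[363,345]; m=(abs(z-c[2])<.005)&(np.hypot(x-c[0],y-c[1])<.12)
print('brush',cv2.minAreaRect((P[m][:,:2]*1000).astype(np.float32)),c[2])
# swatch plane + end boards
c=(P[181,327]+P[232,371])/2
m=(z>.05)&(z<.09)&(np.hypot(x-c[0]+.06,y-c[1])<.2)&(x>c[0]-.18)
print('caddy',cv2.minAreaRect((P[m][:,:2]*1000).astype(np.float32)))
m=(abs(z-.022)<.005)&(abs(x-P[255,246,0])<.08)&(abs(y-P[255,246,1]-.03)<.2)
print('rack',cv2.minAreaRect((P[m][:,:2]*1000).astype(np.float32)))
E
```

```text
side blue [0.4494 0.1424 0.0597]
side red [0.441  0.077  0.0577]
side tan [ 0.4388 -0.012   0.0582]
side black [ 0.4392 -0.0829  0.0593]
side s_tan [0.7369 0.1673 0.0636]
side s_red [0.7409 0.0921 0.0641]
side s_black [0.7486 0.0166 0.0628]
side s_blue [ 0.7516 -0.0554  0.0636]
side brush [ 0.5328 -0.341   0.047 ]
side turq1 [ 0.3426 -0.1051  0.0491]
side turq2 [ 0.5411 -0.1667  0.0498]
side green [0.3266 0.1274 0.0485]
side bottle [0.5262 0.3406 0.123 ]
side bench [0.2213 0.1123 0.0006]
scene blue [0.4511 0.1572 0.0581]
scene red [0.4427 0.0846 0.0586]
scene tan [0.4466 0.013  0.058 ]
scene black [ 0.4467 -0.0635  0.0572]
scene s_blue [ 0.7519 -0.0482  0.0626]
scene s_black [0.7497 0.0242 0.0618]
scene s_red [0.7458 0.1024 0.0621]
scene s_tan [0.7395 0.1774 0.0628]
scene brush [ 0.5372 -0.3216  0.0469]
blue 0.450845867395401 0.14496156573295593 0.026576030999422073 199
red 0.4403768479824066 0.07507886737585068 0.026856929063796997 222
tan 0.4396253824234009 -0.0057085659354925156 0.02590295299887657 233
black 0.4403038024902344 -0.08300528675317764 0.02590586245059967 308
brush ((532.3955688476562, -342.5843200683594), (51.32972717285156, 164.95913696289062), 67.96504211425781) 0.04962230313510918
caddy ((675.3067016601562, 54.70793914794922), (178.94651794433594, 325.6028137207031), 3.7051987648010254)
rack ((426.7821960449219, 6.6063079833984375), (153.3173065185547, 381.2693176269531), 4.852925777435303)
```

Emit:
send_rows(
  motion=[
    {"offset": [5,4,0],"turn": 8},
    {"offset": [9,8,0],"turn": 16},
    {"offset": [12,12,-1],"turn": 24},
    {"offset": [15,15,-1],"turn": 32},
    {"offset": [18,18,-2],"turn": 40},
    {"offset": [21,21,-2],"turn": 48},
    {"offset": [24,24,-3],"turn": 56},
    {"offset": [28,27,-3],"turn": 63.7},
  ],
  hand=1,
)

```text
t: 0.9
eef_pos: [0.4303, 0.2374, 0.436]
ee_rot: [-3.14, 0.002, -1.575]
force: [0.6, 1.2, 0.3]
width: 0.0877
```

```bash
cat >> h.py <<'E'
from scipy.spatial.transform import Rotation as Ro
def go(x,y,z,yaw,s=None):
    "offset (cm) and turn (deg) from the present pose to a world TCP pose; tool down"
    s=s or get_state(); R=Ro.from_euler('xyz',s['ee_rot']).as_matrix()
    d=R.T@(np.array([x,y,z])-s['eef_pos'])*100
    t=-(np.degrees(yaw-s['ee_rot'][2])+180)%360-180
    print('now',np.round(s['eef_pos'],4),np.round(s['ee_rot'],3),'w',round(float(s['width']),4),'offset',np.round(d,2),'turn',round(float((-np.degrees(yaw-s['ee_rot'][2])+180)%360-180),2))
E
python3 -c "
from h import *
print(get_state()['q'],get_state()['t']);go(.52,.04,.44,-np.pi/2)"
```

```text
[ 9.05174766e-01  3.07542711e-02 -3.31356328e-01  2.31953436e-04
 -1.20646492e+00 -9.09646765e-01] 0.9
now [0.4303 0.2374 0.436 ] [-3.140e+00  2.000e-03 -1.575e+00] w 0.0877 offset [19.7  -9.05 -0.42] turn -0.25
```

Emit:
send_rows(
  motion=[
    {"offset": [4,-2,0],"turn": 0},
    {"offset": [8,-4,0],"turn": 0},
    {"offset": [12,-6,0],"turn": 0},
    {"offset": [16,-8,0],"turn": 0},
    {"offset": [19.7,-9,0],"turn": 0},
    {"offset": [19.7,-9,0],"turn": 0},
  ],
)

```text
t: 1.5
eef_pos: [0.521, 0.0387, 0.434]
ee_rot: [3.14, -0.001, -1.575]
force: [-1.3, 0.2, 0.3]
width: 0.0877
```

```bash
python3 -c "
from h import *
f=snap('wrist','w1.png');T=np.array(f['cam_to_world']);s=get_state();print(s['t'],s['eef_pos'],s['ee_rot'],T.round(3).tolist(),f['vertical_fov'],f['cx'],f['cy'])
g=snap('side')"
```

```text
1.55 [0.52070127 0.04007545 0.43409178] [ 3.14044448e+00 -4.59076666e-04 -1.57443912e+00] [[-1.0, -0.003, -0.0, 0.521], [0.003, -0.956, -0.294, -0.043], [0.0, -0.294, 0.956, 0.413], [0.0, 0.0, 0.0, 1.0]] 68.58323582620953 279.2075655514445 209.61057270464713
```

View pics/w1.png

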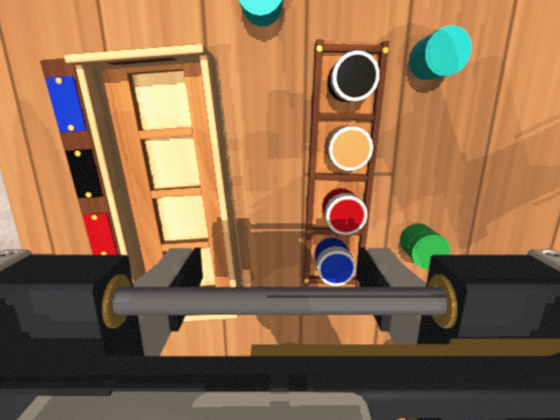

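The wrist view shows lids at black (354,77), tan (350,150), red (346,214) and blue (336,262). Swatches are at blue (66,104), black (83,173) and red (99,234), and the three visible wells are at (163,100), (173,163) and (182,218).

```bash
python3 - <<'E'
from h import *
f=load('wrist');P=cloud(f)
for k,(u,v) in dict(black=(354,77),tan=(350,150),red=(346,214),blue=(336,262),s_blue=(66,104),s_black=(83,173),s_red=(99,234),w_blue=(163,100),w_black=(173,163),w_red=(182,218),rackA=(319,47),rackB=(386,49),rackC=(307,282),bench=(270,100),bench2=(500,150),capt=(66,58),capr=(205,50)).items():
    print(k,np.round(np.median(P[v-1:v+2,u-1:u+2].reshape(-1,3),0),4))
x,y,z=P[...,0],P[...,1],P[...,2]
for k,c in (('black',(354,77)),('tan',(350,150)),('red',(346,214)),('blue',(336,262))):
    c=P[c[1],c[0]]; m=(abs(z-c[2])<.004)&(np.hypot(x-c[0],y-c[1])<.032)
    print(k,cv2.minEnclosingCircle(P[m][:,:2].astype(np.float32)),m.sum())
fr=f['frame'];crop=fr[0:290,30:490];cv2.imwrite('pics/w1c.png',cv2.resize(crop,None,fx=1.7,fy=1.7,interpolation=3))
E
```

```text
black [ 0.441  -0.0809  0.0574]
tan [ 0.4402 -0.0038  0.0572]
red [0.4402 0.073  0.0574]
blue [0.4489 0.1372 0.0576]
s_blue [ 0.7509 -0.0542  0.0623]
s_black [0.7471 0.0211 0.062 ]
s_red [0.7414 0.0962 0.0624]
w_blue [ 0.6652 -0.0605  0.0067]
w_black [0.661  0.0178 0.0076]
w_red [0.6566 0.0947 0.0077]
rackA [ 0.4752 -0.1166  0.0216]
rackB [ 0.3982 -0.1144  0.0216]
rackC [0.4816 0.1878 0.021 ]
bench [ 0.5326 -0.0605 -0.0012]
bench2 [ 0.2275  0.0029 -0.0012]
capt [ 0.7346 -0.0973  0.0741]
capr [ 0.5968 -0.1062  0.064 ]
black ((0.43923112750053406, -0.0820118710398674), 0.025035379454493523) 1835
tan ((0.43933889269828796, -0.005771039519459009), 0.025024939328432083) 1503
red ((0.4391087293624878, 0.07470820844173431), 0.02514651045203209) 1263
blue ((0.4477514922618866, 0.14594373106956482), 0.025327544659376144) 1071
```

```bash
python3 - <<'E'
from h import *
for n in ('side','scene','wrist'):
    f=load(n);P=cloud(f);x,y,z=P[...,0],P[...,1],P[...,2]
    if n=='scene': f=load('scene')
    for nm,lo in (('low',True),('high',False)):
        m=(z>.068)&(z<.082)&(x>.56)&(x<.76)&((y<.0) if lo else (y>.1))&(y>-.2)&(y<.3)
        if m.sum()>20: print(n,nm,[np.round(a,1) for a in cv2.minAreaRect((P[m][:,:2]*1000).astype(np.float32))],m.sum())
    # swatches by colour at z ~ .063
    hsv=cv2.cvtColor(f['frame'],cv2.COLOR_BGR2HSV).astype(int);H,S,V=hsv[...,0],hsv[...,1],hsv[...,2]
    base=(z>.056)&(z<.068)&(x>.7)&(x<.78)&(abs(y-.06)<.18)
    for c,m in dict(blue=(H>100)&(H<135)&(S>120)&(V>70),red=((H<4)|(H>172))&(S>150)&(V>70),tan=(H>8)&(H<25)&(V>150),black=(V<35)).items():
        m=(base&m).astype(np.uint8); nn,l,st,ce=cv2.connectedComponentsWithStats(m)
        if nn>1:
            i=1+st[1:,4].argmax(); q=l==i
            print(n,c,[np.round(a,1) for a in cv2.minAreaRect((P[q][:,:2]*1000).astype(np.float32))],st[i,4])
E
```

```text
side low [array([ 666.3, -103.3]), array([139.2,  11.6]), np.float64(5.0)] 232
side high [array([646.8, 209.1]), array([138.8,  15.4]), np.float64(3.5)] 161
side blue [array([751.6, -54.4]), array([30.6, 58.3]), np.float64(6.7)] 189
side red [array([742.1,  98.9]), array([32.9, 61.7]), np.float64(2.9)] 143
side tan [array([729.7, 172.7]), array([51.4, 91.1]), np.float64(5.6)] 192
scene low [array([665.7, -97.3]), array([138.5,  20.2]), np.float64(2.6)] 146
scene high [array([644.1, 212.4]), array([141. ,  13.1]), np.float64(3.5)] 209
scene blue [array([750.8, -54.1]), array([30.3, 63.2]), np.float64(5.3)] 128
scene red [array([741.7,  98.5]), array([62.5, 30.6]), np.float64(89.5)] 153
scene tan [array([733.6,  60.3]), array([ 43.7, 305.6]), np.float64(0.9)] 417
scene black [array([746.8,  24.3]), array([29.1, 58. ]), np.float64(1.2)] 122
wrist low [array([ 666.1, -101.7]), array([139.5,   8.5]), np.float64(3.8)] 1358
wrist high [array([610.8, 207.3]), array([69.3,  8.4]), np.float64(2.3)] 250
wrist blue [array([752.1, -54. ]), array([33.3, 57. ]), np.float64(4.2)] 1459
wrist red [array([741.2,  96.7]), array([30.7, 54.9]), np.float64(4.2)] 950
wrist tan [array([724.8,  16.1]), array([ 10.4, 218.9]), np.float64(3.7)] 1111
wrist black [array([745.2,  21.7]), array([30.1, 54.3]), np.float64(5.6)] 1035
```

View pics/w1c.png

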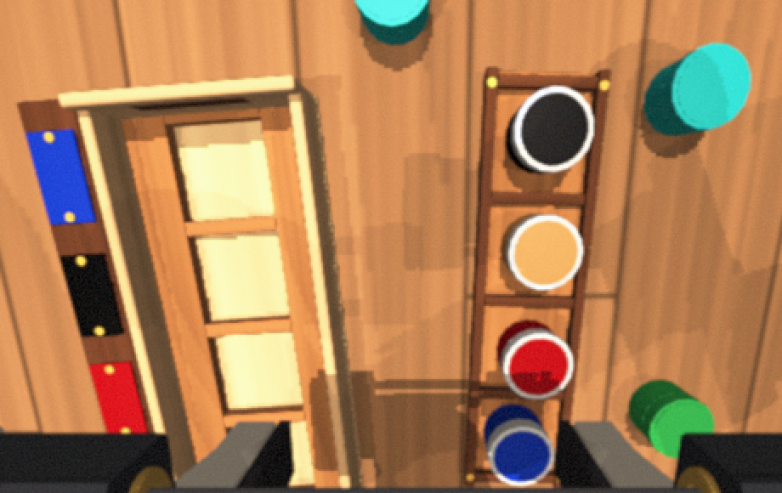

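Measurements from the three views agree to 2–3 mm. Caddy centre is (0.656,0.054) with yaw 0.066, so the wells are blue (.663,-.060), black (.658,.016), red (.653,.092) and tan (.648,.168). I'll start with the black jar.

Emit:
send_rows(
  motion=[
    {"offset": [3,2,3],"turn": 0},
    {"offset": [6,4,6],"turn": 0},
    {"offset": [9,6,9],"turn": 0},
    {"offset": [12.2,8.1,12],"turn": 0},
    {"offset": [12.2,8.1,13.4],"turn": 0},
    {"offset": [12.2,8.1,13.4],"turn": 0},
    {"offset": [12.2,8.1,13.4],"turn": 0},
  ],
  hand=0.6,
  squeeze=15,
)

```text
t: 2.3
eef_pos: [0.4401, -0.079, 0.3013]
ee_rot: [-3.141, -0.0, -1.569]
force: [0.5, -0.0, -0.4]
width: 0.0703
```

```bash
python3 - <<'E'
from h import *
go(.4395,-.0823,.210,-np.pi/2)
f=snap('wrist','w2.png')
s=snap('side','s2.png')
P=cloud(f);
x,y,z=P[...,0],P[...,1],P[...,2]
m=(z>.053)&(z<.062)&(np.hypot(x-.4395,y+.0823)<.032)
print(m.sum(), cv2.minEnclosingCircle(P[m][:,:2].astype(np.float32)) if m.sum() else '')
E
```

```text
now [ 0.4401 -0.079   0.3013] [-3.141 -0.    -1.569] w 0.0703 offset [0.33 0.07 9.13] turn 0.1
3104 ((0.43871545791625977, -0.08216914534568787), 0.025005407631397247)
```

View pics/w2.png

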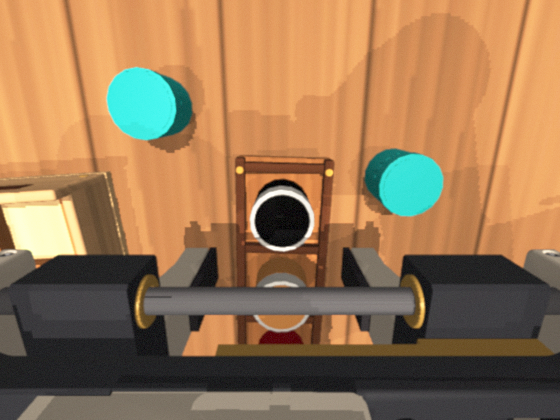

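The wrist view shows the black lid at (282,218), centred between the fingers and clear of both turquoise look-alikes. Next I lower and grip.

Emit:
send_rows(
  motion=[
    {"offset": [0.3,0.1,2.5],"turn": 0},
    {"offset": [0.3,0.1,5],"turn": 0},
    {"offset": [0.3,0.1,7],"turn": 0},
    {"offset": [0.3,0.1,8.5],"turn": 0},
    {"offset": [0.3,0.1,9.1],"turn": 0},
    {"offset": [0.3,0.1,9.1],"turn": 0},
    {"offset": [0.3,0.1,9.1],"turn": 0},
  ],
)

```text
t: 3.1
eef_pos: [0.4392, -0.0825, 0.2105]
ee_rot: [-3.14, 0.0, -1.57]
force: [-0.3, -0.5, -0.3]
width: 0.0707
```

Emit:
send_rows(
  motion=[
    {"offset": [0,0,0],"turn": 0},
    {"offset": [0,0,0],"turn": 0},
    {"offset": [0,0,0],"turn": 0},
    {"offset": [0,0,0],"turn": 0},
    {"offset": [0,0,0],"turn": 0},
    {"offset": [0,0,0],"turn": 0},
  ],
  hand=-0.1,
  squeeze=15,
)

```text
t: 3.7
eef_pos: [0.4386, -0.0829, 0.2101]
ee_rot: [-3.141, 0.0, -1.57]
force: [-1.9, 1.2, 6.5]
width: 0.0485
```

Emit:
send_rows(
  motion=[
    {"offset": [0,0,-1],"turn": 0},
    {"offset": [0,0,-3],"turn": 0},
    {"offset": [0,0,-6],"turn": 0},
    {"offset": [0,0,-9],"turn": 0},
    {"offset": [-1,-2,-9],"turn": 0},
    {"offset": [-2,-4,-9],"turn": 0},
    {"offset": [-3,-7,-9],"turn": -1},
  ],
)

```text
t: 4.4
eef_pos: [0.5081, -0.0528, 0.3007]
ee_rot: [-3.141, 0.001, -1.553]
force: [0.7, 0.5, -1.6]
width: 0.0487
```

Emit:
send_rows(
  motion=[
    {"offset": [-1.2,-3,0],"turn": -1},
    {"offset": [-2.6,-6,0],"turn": -1},
    {"offset": [-4,-9,0],"turn": -2.7},
    {"offset": [-5.4,-12,0],"turn": -2.7},
    {"offset": [-6.4,-14,0],"turn": -2.7},
    {"offset": [-6.9,-15,0],"turn": -2.7},
    {"offset": [-6.9,-15,0],"turn": -2.7},
    {"offset": [-6.9,-15,0],"turn": -2.7},
  ],
)

```text
t: 5.2
eef_pos: [0.6565, 0.0185, 0.2995]
ee_rot: [3.14, -0.0, -1.506]
force: [-0.8, -0.6, -0.9]
width: 0.0488
```

```bash
python3 - <<'E'
from h import *
print(get_state()['force'])
go(.6583,.0163,.208,-1.505)
f=snap('wrist','w3.png')
E
```

```text
[-0.77363484 -0.5600637  -0.93159819]
now [0.6565 0.0185 0.2995] [ 3.14  -0.    -1.506] w 0.0488 offset [ 0.23 -0.18  9.15] turn -0.07
```

View pics/w3.png

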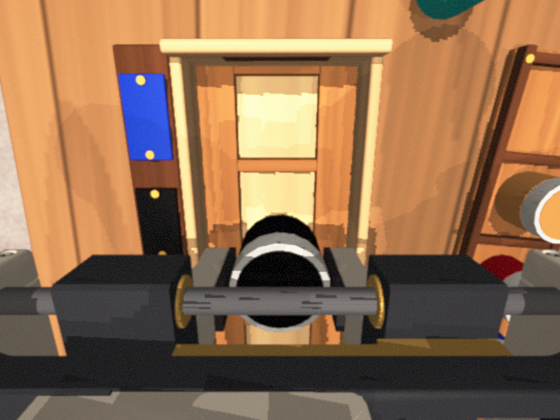

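The wrist view shows the black jar held at about (280,280), square above the well column (x 238–318) beside the black swatch. I lower it gently.

Emit:
send_rows(
  motion=[
    {"offset": [0.2,-0.2,1.5],"turn": 0},
    {"offset": [0.2,-0.2,3.5],"turn": 0},
    {"offset": [0.2,-0.2,5.5],"turn": 0},
    {"offset": [0.2,-0.2,7],"turn": 0},
    {"offset": [0.2,-0.2,8],"turn": 0},
    {"offset": [0.2,-0.2,8.6],"turn": 0},
    {"offset": [0.2,-0.2,8.9],"turn": 0},
    {"offset": [0.2,-0.2,8.9],"turn": 0},
  ],
)

```text
t: 6.05
eef_pos: [0.6595, 0.0169, 0.2107]
ee_rot: [-3.141, -0.0, -1.506]
force: [0.0, 0.0, -0.3]
width: 0.0488
```

Emit:
send_rows(
  motion=[
    {"offset": [0,0,0.15],"turn": 0},
    {"offset": [0,0,0.25],"turn": 0},
    {"offset": [0,0,0.25],"turn": 0},
  ],
)

```text
t: 6.35
eef_pos: [0.6594, 0.0169, 0.2084]
ee_rot: [-3.141, 0.0, -1.506]
force: [-0.3, 0.1, -1.5]
width: 0.049
```

Emit:
send_rows(
  motion=[
    {"offset": [0,0,0],"turn": 0},
    {"offset": [0,0,0],"turn": 0},
    {"offset": [0,0,0],"turn": 0},
    {"offset": [0,0,0],"turn": 0},
    {"offset": [0,0,-1],"turn": 0},
    {"offset": [0,0,-3.5],"turn": 0},
    {"offset": [0,0,-7],"turn": 0},
    {"offset": [0,0,-9],"turn": 0},
  ],
  hand=0.4,
)

```text
t: 7.15
eef_pos: [0.66, 0.0169, 0.3018]
ee_rot: [-3.138, 0.0, -1.505]
force: [0.1, 0.8, -0.4]
width: 0.0616
```

Emit:
send_rows(
  motion=[
    {"offset": [0.2,4,0],"turn": 1},
    {"offset": [0.3,8,0],"turn": 2},
    {"offset": [0.5,12,0],"turn": 3},
    {"offset": [0.6,16,0],"turn": 3.7},
    {"offset": [0.8,20,0],"turn": 3.7},
    {"offset": [0.85,22.1,0],"turn": 3.7},
    {"offset": [0.85,22.1,0],"turn": 3.7},
    {"offset": [0.85,22.1,0],"turn": 3.7},
  ],
  hand=0.6,
)

```text
t: 7.95
eef_pos: [0.4396, -0.0058, 0.2994]
ee_rot: [-3.139, 0.001, -1.57]
force: [0.5, 0.6, 0.0]
width: 0.0704
```

```bash
cat >> h.py <<'E'
def lids(x0,y0,r=.032,P=None):
    for n in ('wrist','side','scene'):
        P=cloud(snap(n)); x,y,z=P[...,0],P[...,1],P[...,2]
        m=(z>.052)&(z<.0625)&(np.hypot(x-x0,y-y0)<r)
        if m.sum()>30: print(n,m.sum(),np.round(np.r_[cv2.minEnclosingCircle(P[m][:,:2].astype(np.float32))[0],np.median(z[m])],4))
E
python3 - <<'E'
from h import *
go(.4395,-.0058,.210,-np.pi/2)
lids(.4395,-.0058); print('black'); lids(.6583,.0163)
E
```

```text
now [ 0.4396 -0.0058  0.2994] [-3.139e+00  1.000e-03 -1.570e+00] w 0.0704 offset [0.01 0.03 8.94] turn 0.06
wrist 3148 [ 0.4392 -0.0056  0.0575]
side 283 [ 0.44   -0.0052  0.0584]
scene 146 [ 0.4412 -0.0048  0.0571]
black
wrist 779 [0.6474 0.0117 0.0555]
side 220 [0.6616 0.0169 0.0568]
scene 164 [0.6559 0.0213 0.0556]
```

Emit:
send_rows(
  motion=[
    {"offset": [0,0,2.5],"turn": 0},
    {"offset": [0,0,5],"turn": 0},
    {"offset": [0,0,7],"turn": 0},
    {"offset": [0,0,8.5],"turn": 0},
    {"offset": [0,0,8.9],"turn": 0},
    {"offset": [0,0,8.9],"turn": 0},
    {"offset": [0,0,8.9],"turn": 0},
  ],
)

```text
t: 8.95
eef_pos: [0.4398, -0.0058, 0.2096]
ee_rot: [-3.141, 0.0, -1.57]
force: [0.3, 0.3, 0.8]
width: 0.0703
```

Emit:
send_rows(
  motion=[
    {"offset": [0,0,0],"turn": 0},
    {"offset": [0,0,0],"turn": 0},
    {"offset": [0,0,0],"turn": 0},
    {"offset": [0,0,0],"turn": 0},
    {"offset": [0,0,0],"turn": 0},
    {"offset": [0,0,0],"turn": 0},
  ],
  hand=-0.1,
)

```text
t: 9.55
eef_pos: [0.4395, -0.0059, 0.2096]
ee_rot: [-3.141, 0.0, -1.57]
force: [-1.9, -0.1, 5.8]
width: 0.0486
```

Emit:
send_rows(
  motion=[
    {"offset": [0,0,-1],"turn": 0},
    {"offset": [0,0,-3],"turn": 0},
    {"offset": [0,0,-6],"turn": 0},
    {"offset": [0,0,-9],"turn": 0},
    {"offset": [-1,-1.2,-9],"turn": 0},
    {"offset": [-3,-3.6,-9],"turn": 0},
    {"offset": [-5.8,-7,-9],"turn": 0},
  ],
)

```text
t: 10.25
eef_pos: [0.5091, 0.0521, 0.2998]
ee_rot: [-3.141, 0.001, -1.572]
force: [0.8, 0.5, -0.2]
width: 0.0489
```

Emit:
send_rows(
  motion=[
    {"offset": [-2.5,-3,0],"turn": 0},
    {"offset": [-5,-6,0],"turn": -1},
    {"offset": [-7.5,-9,0],"turn": -2},
    {"offset": [-9.5,-11.5,0],"turn": -3},
    {"offset": [-11,-13.2,0],"turn": -3.8},
    {"offset": [-11.6,-13.9,0],"turn": -3.8},
    {"offset": [-11.6,-13.9,0],"turn": -3.8},
    {"offset": [-11.6,-13.9,0],"turn": -3.8},
  ],
)

```text
t: 11.05
eef_pos: [0.6476, 0.1677, 0.2986]
ee_rot: [3.14, -0.0, -1.505]
force: [-0.7, -0.5, -2.1]
width: 0.0489
```

```bash
python3 - <<'E'
from h import *
print(get_state()['force'])
go(.6483,.168,.2085,-1.505)
E
```

```text
[-0.67261735 -0.45076732 -2.06484756]
now [0.6476 0.1677 0.2986] [ 3.14  -0.    -1.505] w 0.0489 offset [-0.03 -0.08  9.01] turn 0.01
```

Emit:
send_rows(
  motion=[
    {"offset": [0,0,2],"turn": 0},
    {"offset": [0,0,4.5],"turn": 0},
    {"offset": [0,0,6.5],"turn": 0},
    {"offset": [0,0,8],"turn": 0},
    {"offset": [0,0,8.7],"turn": 0},
    {"offset": [0,0,8.9],"turn": 0},
    {"offset": [0,0,9.05],"turn": 0},
    {"offset": [0,0,9.05],"turn": 0},
  ],
)

```text
t: 11.85
eef_pos: [0.6486, 0.1682, 0.2095]
ee_rot: [-3.14, 0.0, -1.504]
force: [0.8, 0.4, -2.5]
width: 0.0485
```

```bash
python3 - <<'E'
from h import *
print(get_state()['force'])
go(.6483,.168,.208,-1.505)
E
```

```text
[ 0.80661635  0.41137192 -2.49890092]
now [0.6486 0.1682 0.2095] [-3.14   0.    -1.504] w 0.0485 offset [0.02 0.03 0.15] turn 0.05
```

Emit:
send_rows(
  motion=[
    {"offset": [0,0,0.1],"turn": 0},
    {"offset": [0,0,0.15],"turn": 0},
    {"offset": [0,0,0.15],"turn": 0},
  ],
)

```text
t: 12.15
eef_pos: [0.6485, 0.1682, 0.2077]
ee_rot: [-3.141, 0.0, -1.504]
force: [0.4, 0.4, 0.9]
width: 0.0486
```

Emit:
send_rows(
  motion=[
    {"offset": [0,0,0],"turn": 0},
    {"offset": [0,0,0],"turn": 0},
    {"offset": [0,0,0],"turn": 0},
    {"offset": [0,0,0],"turn": 0},
    {"offset": [0,0,-1],"turn": 0},
    {"offset": [0,0,-3.5],"turn": 0},
    {"offset": [0,0,-7],"turn": 0},
    {"offset": [0,0,-9],"turn": 0},
  ],
  hand=0.4,
)

```text
t: 12.95
eef_pos: [0.6489, 0.1683, 0.3008]
ee_rot: [-3.138, 0.001, -1.504]
force: [0.7, 0.1, -0.0]
width: 0.0612
```

Emit:
send_rows(
  motion=[
    {"offset": [1.5,4,0],"turn": 1},
    {"offset": [3,8,0],"turn": 2},
    {"offset": [4.5,12,0],"turn": 3},
    {"offset": [6,16,0],"turn": 3.7},
    {"offset": [7.4,20,0],"turn": 3.7},
    {"offset": [7.95,21.45,0],"turn": 3.7},
    {"offset": [7.95,21.45,0],"turn": 3.7},
    {"offset": [7.95,21.45,0],"turn": 3.7},
  ],
  hand=0.6,
)

```text
t: 13.75
eef_pos: [0.4404, 0.075, 0.2983]
ee_rot: [-3.139, 0.001, -1.568]
force: [1.3, 0.3, -0.1]
width: 0.0701
```

```bash
python3 - <<'E'
from h import *
go(.4395,.0748,.210,-np.pi/2)
lids(.4395,.0748); print('tan'); lids(.6483,.168)
E
```

```text
now [0.4404 0.075  0.2983] [-3.139e+00  1.000e-03 -1.568e+00] w 0.0701 offset [0.03 0.11 8.83] turn 0.15
wrist 3180 [0.4391 0.0746 0.0575]
side 244 [0.4393 0.0746 0.0585]
scene 158 [0.4384 0.0766 0.0569]
tan
side 174 [0.6496 0.1675 0.0563]
scene 169 [0.6493 0.1688 0.0556]
```

Emit:
send_rows(
  motion=[
    {"offset": [0,0.1,2.5],"turn": 0},
    {"offset": [0,0.1,5],"turn": 0},
    {"offset": [0,0.1,7],"turn": 0},
    {"offset": [0,0.1,8.5],"turn": 0},
    {"offset": [0,0.1,8.8],"turn": 0},
    {"offset": [0,0.1,8.8],"turn": 0},
    {"offset": [0,0.1,8.8],"turn": 0},
  ],
)

```text
t: 14.75
eef_pos: [0.439, 0.0748, 0.2097]
ee_rot: [-3.141, 0.0, -1.569]
force: [0.3, -0.9, 1.0]
width: 0.0703
```

Emit:
send_rows(
  motion=[
    {"offset": [0,0,0],"turn": 0},
    {"offset": [0,0,0],"turn": 0},
    {"offset": [0,0,0],"turn": 0},
    {"offset": [0,0,0],"turn": 0},
    {"offset": [0,0,0],"turn": 0},
    {"offset": [0,0,0],"turn": 0},
  ],
  hand=-0.1,
)

```text
t: 15.35
eef_pos: [0.4387, 0.0746, 0.2096]
ee_rot: [-3.141, 0.0, -1.569]
force: [-1.9, 0.1, 5.5]
width: 0.0483
```

Emit:
send_rows(
  motion=[
    {"offset": [0,0,-1],"turn": 0},
    {"offset": [0,0,-3],"turn": 0},
    {"offset": [0,0,-6],"turn": 0},
    {"offset": [0,0,-9],"turn": 0},
    {"offset": [-0.2,-1.2,-9],"turn": 0},
    {"offset": [-0.3,-3.6,-9],"turn": 0},
    {"offset": [-0.5,-7,-9],"turn": 0},
  ],
)

```text
t: 16.05
eef_pos: [0.5085, 0.0795, 0.2997]
ee_rot: [-3.141, 0.001, -1.568]
force: [0.6, 0.1, -0.9]
width: 0.0485
```

Emit:
send_rows(
  motion=[
    {"offset": [-0.3,-3,0],"turn": 0},
    {"offset": [-0.5,-6,0],"turn": -1},
    {"offset": [-0.8,-9,0],"turn": -2},
    {"offset": [-1,-11.5,0],"turn": -3},
    {"offset": [-1.2,-13.7,0],"turn": -3.8},
    {"offset": [-1.2,-14.4,0],"turn": -3.8},
    {"offset": [-1.2,-14.4,0],"turn": -3.8},
    {"offset": [-1.2,-14.4,0],"turn": -3.8},
  ],
)

```text
t: 16.85
eef_pos: [0.6518, 0.0917, 0.2986]
ee_rot: [3.14, -0.0, -1.503]
force: [-0.5, -0.2, -1.1]
width: 0.0487
```

```bash
python3 - <<'E'
from h import *
print(get_state()['force'])
go(.6533,.0921,.208,-1.505)
E
```

```text
[-0.50615985 -0.23818734 -1.13353679]
now [0.6518 0.0917 0.2986] [ 3.14  -0.    -1.503] w 0.0487 offset [-0.03 -0.17  9.06] turn 0.11
```

Emit:
send_rows(
  motion=[
    {"offset": [0,0,2],"turn": 0},
    {"offset": [0,0,4.5],"turn": 0},
    {"offset": [0,0,6.5],"turn": 0},
    {"offset": [0,0,8],"turn": 0},
    {"offset": [0,0,8.7],"turn": 0},
    {"offset": [0,0,9],"turn": 0},
    {"offset": [0,0,9.1],"turn": 0},
    {"offset": [0,0,9.2],"turn": 0},
  ],
)

```text
t: 17.65
eef_pos: [0.6529, 0.0921, 0.208]
ee_rot: [-3.14, 0.0, -1.502]
force: [-0.4, -0.1, -0.8]
width: 0.0484
```

Emit:
send_rows(
  motion=[
    {"offset": [0,0,0],"turn": 0},
    {"offset": [0,0,0],"turn": 0},
  ],
)

```text
t: 17.85
eef_pos: [0.6527, 0.092, 0.2077]
ee_rot: [-3.141, 0.0, -1.503]
force: [0.5, -0.1, -0.7]
width: 0.0484
```

Emit:
send_rows(
  motion=[
    {"offset": [0,0,0],"turn": 0},
    {"offset": [0,0,0],"turn": 0},
    {"offset": [0,0,0],"turn": 0},
    {"offset": [0,0,0],"turn": 0},
    {"offset": [0,0,-1],"turn": 0},
    {"offset": [0,0,-3.5],"turn": 0},
    {"offset": [0,0,-7],"turn": 0},
    {"offset": [0,0,-9],"turn": 0},
  ],
  hand=0.4,
)

```text
t: 18.65
eef_pos: [0.6532, 0.0921, 0.3007]
ee_rot: [-3.138, 0.0, -1.502]
force: [-0.1, -0.0, 0.7]
width: 0.0616
```

Emit:
send_rows(
  motion=[
    {"offset": [-1.5,4,0],"turn": 1},
    {"offset": [-3,8,0],"turn": 2},
    {"offset": [-4.5,12,0],"turn": 3},
    {"offset": [-6,16,0],"turn": 3.8},
    {"offset": [-6.7,19,0],"turn": 3.8},
    {"offset": [-6.7,20,0],"turn": 3.8},
    {"offset": [-6.7,20,0],"turn": 3.8},
    {"offset": [-6.7,20,0],"turn": 3.8},
  ],
  hand=0.6,
)

```text
t: 19.45
eef_pos: [0.4491, 0.1455, 0.298]
ee_rot: [-3.14, 0.001, -1.568]
force: [-0.1, -0.3, 0.1]
width: 0.0699
```

```bash
python3 - <<'E'
from h import *
go(.448,.1458,.210,-np.pi/2)
lids(.448,.1458); print('red'); lids(.6533,.0921)
E
```

```text
now [0.4491 0.1455 0.298 ] [-3.140e+00  1.000e-03 -1.568e+00] w 0.0699 offset [-0.03  0.13  8.8 ] turn 0.15
wrist 3170 [0.4476 0.1463 0.0575]
side 216 [0.4482 0.1464 0.0584]
scene 180 [0.4484 0.1494 0.0573]
red
wrist 1785 [0.6493 0.0933 0.0556]
side 199 [0.6549 0.0913 0.0566]
scene 181 [0.6507 0.0958 0.0554]
```

Emit:
send_rows(
  motion=[
    {"offset": [0,0.1,2.5],"turn": 0},
    {"offset": [0,0.1,5],"turn": 0},
    {"offset": [0,0.1,7],"turn": 0},
    {"offset": [0,0.1,8.5],"turn": 0},
    {"offset": [0,0.1,8.8],"turn": 0},
    {"offset": [0,0.1,8.8],"turn": 0},
    {"offset": [0,0.1,8.8],"turn": 0},
  ],
)

```text
t: 20.45
eef_pos: [0.4479, 0.1453, 0.2097]
ee_rot: [-3.141, 0.0, -1.569]
force: [-0.1, -0.2, -0.1]
width: 0.0702
```

Emit:
send_rows(
  motion=[
    {"offset": [0,0,0],"turn": 0},
    {"offset": [0,0,0],"turn": 0},
    {"offset": [0,0,0],"turn": 0},
    {"offset": [0,0,0],"turn": 0},
    {"offset": [0,0,0],"turn": 0},
    {"offset": [0,0,0],"turn": 0},
  ],
  hand=-0.1,
)

```text
t: 21.05
eef_pos: [0.4475, 0.1453, 0.2096]
ee_rot: [-3.141, 0.0, -1.569]
force: [-2.2, 0.6, 5.2]
width: 0.0485
```

Emit:
send_rows(
  motion=[
    {"offset": [0,0,-1],"turn": 0},
    {"offset": [0,0,-3],"turn": 0},
    {"offset": [0,0,-6],"turn": 0},
    {"offset": [0,0,-9],"turn": 0},
    {"offset": [1.2,-1.2,-9],"turn": 0},
    {"offset": [3.4,-3.6,-9],"turn": 0},
    {"offset": [6,-6.5,-9],"turn": 0},
  ],
)

```text
t: 21.75
eef_pos: [0.5127, 0.085, 0.3003]
ee_rot: [-3.141, 0.001, -1.567]
force: [1.0, 1.1, -2.2]
width: 0.0487
```

Emit:
send_rows(
  motion=[
    {"offset": [2.5,-2.6,0],"turn": 0},
    {"offset": [5,-5.2,0],"turn": -1},
    {"offset": [8,-8.3,0],"turn": -2},
    {"offset": [11,-11.4,0],"turn": -3},
    {"offset": [13.5,-14,0],"turn": -3.8},
    {"offset": [14.5,-15,0],"turn": -3.8},
    {"offset": [14.5,-15,0],"turn": -3.8},
    {"offset": [14.5,-15,0],"turn": -3.8},
  ],
)

```text
t: 22.55
eef_pos: [0.6622, -0.0594, 0.2988]
ee_rot: [3.14, 0.0, -1.503]
force: [-0.7, -0.6, -1.0]
width: 0.0486
```

```bash
python3 - <<'E'
from h import *
print(get_state()['force'])
go(.6633,-.0596,.2075,-1.505)
E
```

```text
[-0.72662876 -0.63766921 -0.96036547]
now [ 0.6622 -0.0594  0.2988] [ 3.14   0.    -1.503] w 0.0486 offset [ 0.03 -0.11  9.13] turn 0.09
```

Emit:
send_rows(
  motion=[
    {"offset": [0.1,0,2],"turn": 0},
    {"offset": [0.1,0,4.5],"turn": 0},
    {"offset": [0.1,0,6.5],"turn": 0},
    {"offset": [0.1,0,8],"turn": 0},
    {"offset": [0.1,0,8.7],"turn": 0},
    {"offset": [0.1,0,9],"turn": 0},
    {"offset": [0.1,0,9.15],"turn": 0},
    {"offset": [0.1,0,9.2],"turn": 0},
  ],
)

```text
t: 23.35
eef_pos: [0.6632, -0.0603, 0.2079]
ee_rot: [-3.14, 0.0, -1.502]
force: [-0.1, 0.2, -1.6]
width: 0.0482
```

Emit:
send_rows(
  motion=[
    {"offset": [0,0,0],"turn": 0},
    {"offset": [0,0,0],"turn": 0},
  ],
)

```text
t: 23.55
eef_pos: [0.6631, -0.0605, 0.2078]
ee_rot: [-3.141, 0.0, -1.503]
force: [-0.3, 0.4, -2.0]
width: 0.0487
```

Emit:
send_rows(
  motion=[
    {"offset": [0,0,0],"turn": 0},
    {"offset": [0,0,0],"turn": 0},
    {"offset": [0,0,0],"turn": 0},
    {"offset": [0,0,0],"turn": 0},
    {"offset": [0,0,-1],"turn": 0},
    {"offset": [0,0,-3.5],"turn": 0},
    {"offset": [0,0,-7],"turn": 0},
    {"offset": [0,0,-10],"turn": 0},
  ],
  hand=0.4,
)

```text
t: 24.35
eef_pos: [0.663, -0.0605, 0.3094]
ee_rot: [-3.141, -0.0, -1.502]
force: [-0.1, -0.2, 0.4]
width: 0.0612
```

Emit:
send_rows(
  motion=[
    {"offset": [3.4,2,-1],"turn": -8},
    {"offset": [6.8,4,-2],"turn": -16},
    {"offset": [10.2,6,-3],"turn": -24},
    {"offset": [13.6,8,-4],"turn": -32},
    {"offset": [17,10,-4],"turn": -40},
    {"offset": [20.4,12,-4],"turn": -48},
    {"offset": [23.8,13.5,-4],"turn": -56},
    {"offset": [27.3,15,-4],"turn": -64},
  ],
  hand=1,
)

```text
t: 25.15
eef_pos: [0.531, -0.3443, 0.3484]
ee_rot: [-3.142, -0.001, -0.379]
force: [0.4, -0.8, -0.7]
width: 0.0871
```

Emit:
send_rows(
  motion=[
    {"offset": [0,0,0],"turn": 0},
    {"offset": [0,0,0],"turn": 0},
  ],
)

```text
t: 25.35
eef_pos: [0.5314, -0.3439, 0.3478]
ee_rot: [-3.142, -0.001, -0.389]
force: [-0.1, 0.1, -0.7]
width: 0.0876
```

```bash
python3 - <<'E'
from h import *
P=cloud(snap('wrist','w4.png'));x,y,z=P[...,0],P[...,1],P[...,2]
m=(z>.042)&(z<.055)&(np.hypot(x-.5324,y+.3426)<.11)
m&=~(np.hypot(x-.541,y+.167)<.04)
print(cv2.minAreaRect((P[m][:,:2]*1000).astype(np.float32)),m.sum())
for n in('side','scene'):
    P=cloud(snap(n,n+'4.png'));x,y,z=P[...,0],P[...,1],P[...,2]
    for c,a,b in (('black',.6583,.0163),('tan',.6483,.168),('red',.6533,.0921),('blue',.6633,-.0596)):
        m=(z>.048)&(z<.066)&(np.hypot(x-a,y-b)<.032)
        print(n,c,np.round(np.r_[cv2.minEnclosingCircle(P[m][:,:2].astype(np.float32))[0],np.median(z[m])]-[a,b,.056],4))
    m=(z>.042)&(z<.055)&(np.hypot(x-.5324,y+.3426)<.11)
    print(cv2.minAreaRect((P[m][:,:2]*1000).astype(np.float32)),m.sum())
go(.5324,-.3426,.3,-.384)
f=load('scene')['frame'][150:270,150:350]; g=load('side')['frame'][150:290,210:400]
cv2.imwrite('pics/c4.png',np.hstack([cv2.resize(f,(400,400*120//200)),cv2.resize(g,(400*240//295,240))]))
E
```

```text
((531.8244018554688, -342.2679138183594), (50.045494079589844, 167.0874481201172), 68.0557861328125) 8307
side black [0.0007 0.0002 0.0004]
side tan [ 0.0024 -0.0018 -0.    ]
side red [ 0.001  -0.0012 -0.    ]
side blue [-0.009   0.0097  0.0005]
((531.1489868164062, -342.9107360839844), (50.26428985595703, 166.0591583251953), 67.29278564453125) 1797
scene black [ 0.001   0.0048 -0.0009]
scene tan [-0.001   0.0024 -0.0005]
scene red [-0.0009  0.0045 -0.0005]
scene blue [ 0.0007 -0.0002 -0.001 ]
((530.4281005859375, -338.02398681640625), (64.25735473632812, 162.11285400390625), 66.581298828125) 380
now [ 0.5322 -0.3423  0.3475] [-3.141 -0.    -0.386] w 0.0875 offset [0.02 0.03 4.75] turn -0.1
```

View pics/w4.png

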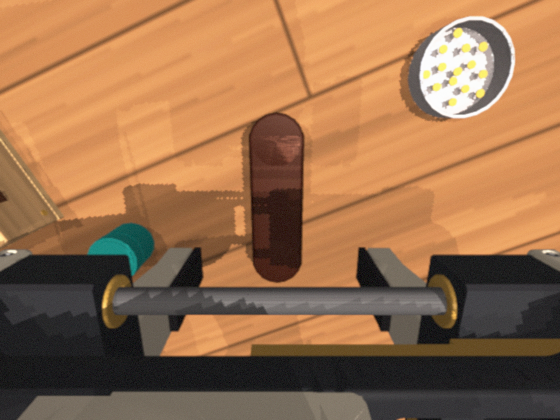

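View pics/c4.png

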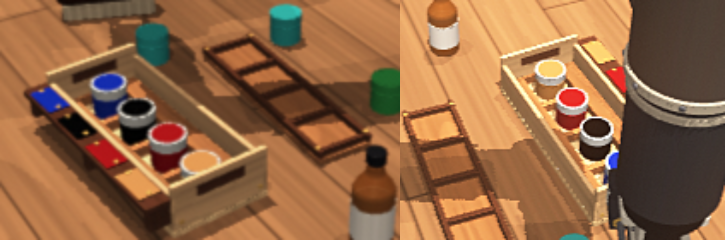

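The jars all stand beside their own swatches. In the wrist view the brush is centred between the fingers, spanning (276,115) to (276,280), so I grip it next.

Emit:
send_rows(
  motion=[
    {"offset": [0,0,3],"turn": 0},
    {"offset": [0,0,7],"turn": 0},
    {"offset": [0,0,10],"turn": 0},
    {"offset": [0,0,12.5],"turn": 0},
    {"offset": [0,0,14.5],"turn": 0},
    {"offset": [0,0,15],"turn": 0},
    {"offset": [0,0,15],"turn": 0},
    {"offset": [0,0,15],"turn": 0},
  ],
)

```text
t: 26.3
eef_pos: [0.5327, -0.3427, 0.1983]
ee_rot: [3.142, -0.002, -0.385]
force: [-0.4, 0.4, 0.4]
width: 0.0873
```

Emit:
send_rows(
  motion=[
    {"offset": [0,0,0],"turn": 0},
    {"offset": [0,0,0],"turn": 0},
    {"offset": [0,0,0],"turn": 0},
    {"offset": [0,0,0],"turn": 0},
    {"offset": [0,0,0],"turn": 0},
    {"offset": [0,0,0],"turn": 0},
    {"offset": [0,0,0],"turn": 0},
  ],
  hand=-0.1,
  squeeze=25,
)

```text
t: 27.0
eef_pos: [0.532, -0.343, 0.1973]
ee_rot: [3.142, -0.0, -0.385]
force: [0.1, 1.1, 1.8]
width: 0.0498
```

Emit:
send_rows(
  motion=[
    {"offset": [0,0,-1],"turn": 0},
    {"offset": [0,0,-3],"turn": 0},
    {"offset": [0,0,-6],"turn": 0},
    {"offset": [0,0,-10],"turn": 0},
    {"offset": [0,0,-14],"turn": 0},
    {"offset": [0,0,-15],"turn": 0},
    {"offset": [0,0,-15],"turn": 0},
  ],
)

```text
t: 27.7
eef_pos: [0.5321, -0.3432, 0.3499]
ee_rot: [-3.141, -0.005, -0.385]
force: [1.0, 0.0, -1.1]
width: 0.0499
```

```bash
python3 - <<'E'
from h import *
print(get_state()['force'],get_state()['t'])
go(.6558,.0542,.35,-1.505)
E
```

```text
[ 1.01486095  0.00774463 -1.05861968] 27.7
now [ 0.5321 -0.3432  0.3499] [-3.141 -0.005 -0.385] w 0.0499 offset [-3.480e+00 -4.147e+01 -1.000e-02] turn 64.15
```

Emit:
send_rows(
  motion=[
    {"offset": [-0.3,-2.5,0],"turn": 8},
    {"offset": [-0.6,-6.5,0],"turn": 16},
    {"offset": [-1,-11,0],"turn": 24},
    {"offset": [-1.4,-15.5,0],"turn": 32},
    {"offset": [-1.8,-20,0],"turn": 40},
    {"offset": [-2.2,-24.5,0],"turn": 48},
    {"offset": [-2.6,-29,0],"turn": 56},
    {"offset": [-3,-33,0],"turn": 64.1},
  ],
)

```text
t: 28.5
eef_pos: [0.628, -0.0239, 0.3452]
ee_rot: [3.139, -0.0, -1.51]
force: [0.8, -0.4, -0.7]
width: 0.0497
```

Emit:
send_rows(
  motion=[
    {"offset": [0,0,0],"turn": 0},
    {"offset": [0,0,0],"turn": 0},
  ],
)

```text
t: 28.7
eef_pos: [0.6279, -0.0249, 0.3452]
ee_rot: [3.138, -0.0, -1.502]
force: [-0.7, 0.2, -2.1]
width: 0.0499
```

```bash
python3 - <<'E'
from h import *
go(.6558,.0542,.35,-1.505)
E
```

```text
now [ 0.6279 -0.0249  0.3452] [ 3.138 -0.    -1.502] w 0.0499 offset [-7.7  -3.33 -0.5 ] turn 0.2
```

Emit:
send_rows(
  motion=[
    {"offset": [-2.5,-1.1,0],"turn": 0},
    {"offset": [-5,-2.2,0],"turn": 0},
    {"offset": [-7,-3,0],"turn": 0},
    {"offset": [-7.7,-3.3,0],"turn": 0},
    {"offset": [-7.7,-3.3,0],"turn": 0},
    {"offset": [-7.7,-3.3,2],"turn": 0},
    {"offset": [-7.7,-3.3,4.5],"turn": 0},
    {"offset": [-7.7,-3.3,6],"turn": 0},
  ],
)

```text
t: 29.5
eef_pos: [0.655, 0.0517, 0.2853]
ee_rot: [3.139, -0.0, -1.505]
force: [-0.0, 0.1, -1.5]
width: 0.0499
```

Emit:
send_rows(
  motion=[
    {"offset": [0,0,0.8],"turn": 0},
    {"offset": [0,0,1.4],"turn": 0},
    {"offset": [0,0,2],"turn": 0},
    {"offset": [0,0,2.3],"turn": 0},
    {"offset": [0,0,2.5],"turn": 0},
    {"offset": [0,0,2.5],"turn": 0},
  ],
)

```text
t: 30.1
eef_pos: [0.656, 0.0531, 0.2623]
ee_rot: [-3.141, 0.0, -1.504]
force: [0.2, 0.1, -1.0]
width: 0.0499
```

```bash
python3 - <<'E'
from h import *
print(get_state()['force'])
go(.6558,.0542,.2535,-1.505)
snap('side','s5.png');snap('scene','sc5.png')
E
```

```text
[ 0.21909891  0.08244969 -1.03052699]
now [0.656  0.0531 0.2623] [-3.141  0.    -1.504] w 0.0499 offset [-0.11  0.02  0.88] turn 0.05
```

View pics/sc5.png

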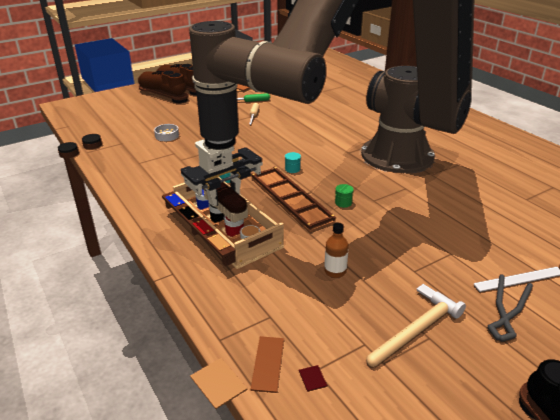

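The scene view shows the brush held along the row just above the lids at about (230,205), and the bystanders untouched. I lower the last 9 mm.

Emit:
send_rows(
  motion=[
    {"offset": [0,0,0.3],"turn": 0},
    {"offset": [0,0,0.6],"turn": 0},
    {"offset": [0,0,0.8],"turn": 0},
    {"offset": [0,0,0.9],"turn": 0},
    {"offset": [0,0,0.9],"turn": 0},
  ],
)

```text
t: 30.7
eef_pos: [0.6559, 0.0531, 0.2533]
ee_rot: [3.141, -0.0, -1.504]
force: [-1.3, -0.2, 2.5]
width: 0.05
```

Emit:
send_rows(
  motion=[
    {"offset": [0,0,0.05],"turn": 0},
    {"offset": [0,0,0.05],"turn": 0},
  ],
)

```text
t: 30.9
eef_pos: [0.6559, 0.053, 0.2533]
ee_rot: [-3.142, -0.0, -1.504]
force: [-3.7, 0.4, 5.6]
width: 0.0497
```

Contact is felt: z did not change and the upward force rose. I release and retreat.

Emit:
send_rows(
  motion=[
    {"offset": [0,0,0],"turn": 0},
    {"offset": [0,0,0],"turn": 0},
    {"offset": [0,0,0],"turn": 0},
    {"offset": [0,0,0],"turn": 0},
    {"offset": [0,0,-1],"turn": 0},
    {"offset": [0,0,-4],"turn": 0},
    {"offset": [0,0,-8],"turn": 0},
    {"offset": [0,0,-12],"turn": 0},
  ],
  hand=0.7,
)

```text
t: 31.7
eef_pos: [0.6559, 0.0529, 0.3744]
ee_rot: [3.141, -0.0, -1.504]
force: [0.2, 0.5, -0.3]
width: 0.0743
```

Emit:
send_rows(
  motion=[
    {"offset": [0,4,0],"turn": 0},
    {"offset": [0,8,0],"turn": 0},
    {"offset": [0,12,0],"turn": 0},
    {"offset": [0,16,0],"turn": 0},
    {"offset": [0,18,0],"turn": 0},
    {"offset": [0,18,0],"turn": 0},
    {"offset": [0,18,0],"turn": 0},
  ],
)

```text
t: 32.4
eef_pos: [0.4765, 0.0412, 0.3739]
ee_rot: [-3.139, 0.001, -1.504]
force: [0.7, -0.3, 0.4]
width: 0.0743
```

```bash
python3 - <<'E'
from h import *
for n in('side','scene','wrist'):
    f=snap(n,n+'6.png');P=cloud(f);x,y,z=P[...,0],P[...,1],P[...,2]
    m=(z>.092)&(z<.115)&(np.hypot(x-.656,y-.054)<.12)
    r=cv2.minAreaRect((P[m][:,:2]*1000).astype(np.float32)); q=P[m]
    A=np.c_[q[:,:2]-q[:,:2].mean(0),np.ones(len(q))]; c=np.linalg.lstsq(A,q[:,2],rcond=None)[0]
    print(n,r,'slopes,z',c.round(4),m.sum())
f=load('scene')['frame'][130:280,140:370]; g=load('side')['frame'][150:300,210:400]
cv2.imwrite('pics/c6.png',np.hstack([cv2.resize(f,(460,300)),cv2.resize(g,(330,300))]))
E
```

```text
side ((656.0053100585938, 51.63072967529297), (52.03285598754883, 168.451904296875), 4.410920143127441) slopes,z [0.0656 0.0148 0.1032] 937
scene ((656.1500854492188, 57.59398651123047), (52.494171142578125, 169.02899169921875), 3.9108643531799316) slopes,z [-0.057  -0.0131  0.1019] 773
wrist ((656.7437133789062, 32.990806579589844), (50.96371078491211, 124.9738998413086), 3.9164817333221436) slopes,z [0.0714 0.0062 0.1025] 8990
```

View pics/c6.png

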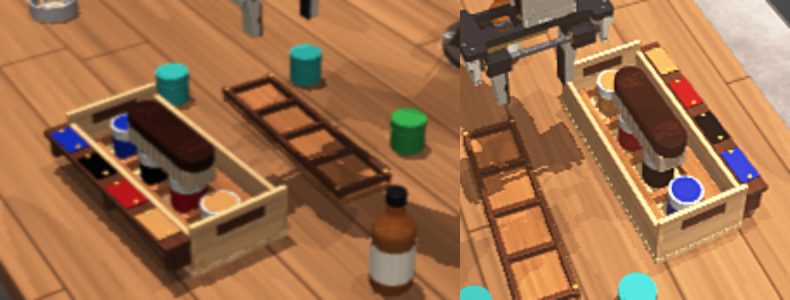

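The view shows the brush lying flat along the row, at about (172,140) on the left and (650,105) on the right. The jars stand by their own swatches and the gripper is clear.

```bash
python3 -c "
from station import *
print(job_done())"
```

```text
the job is handed in; nothing more can be done
None
```

I loaded the caddy and handed it in at about 32.5 s. All four jars stand in the wells beside their own swatches, and the brush lies bristles down along the row. `job_done()` gave no verdict.

- **Jars:** I moved them in the order black, tan, red, blue. Checked before the brush went in, the lids read within about 1 mm of their 56 mm seated height. Their centres were within 5 mm of the well centres, against an 11 mm limit. The one larger reading, about 10 mm for blue from the side camera, came while the arm partly hid that jar; the scene camera put it within 1 mm.
- **Brush:** Its centre is within about 4 mm of the caddy's centre, its yaw matches the caddy's, and its top is at about 103 mm against 104 mm expected.
- **Brush flatness:** The plane fits gave tilts of about 0.06–0.07 rad, inside the 0.12 limit. They disagreed in sign between cameras, so I put that down to the edges, and it looked flat in the pictures.
- **Everything else:** The gripper was open and clear at hand-in. The arm kept clear of the dye bottle, the hammer and the green and turquoise look-alikes. I did not measure them again, but those visible in the later pictures looked unmoved.

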